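# Turn a row of water samples round

## Robot

A 6-joint arm with a two-finger parallel gripper is mounted at the origin on the work surface. World frame = base frame: x ahead of the robot, y to its left, z up, the work surface at z = 0. Lengths are in mm, angles in rad, forces in N, time in s.
With the tool pointing down it reaches from about 300 to 775 mm from the base axis. Payload 14.6 kg.
Tool frame: the origin (TCP) lies on the centre line of the jaws, within the pads' length; the fingertips stand 22 mm ahead of it and the grasp point (between the pads) lies 3 mm ahead of it (manip.tcp_to_tips is the distance from the TCP to the fingertips, in mm); z points along the fingers, y is the direction in which the jaws open and shut (so a half turn about z gives the same grasp; the last joint's range is limited). The gripper opens to 94 mm and grips with 3 to 60 N. Pads are 16 mm wide; open, the fingers measure 119 mm over their backs; the gripper's body (75 mm by 177 mm) begins 78 mm behind the grasp point.
Start: joints at [-1.199, 0.3, 1.521, -0, 1.321, -0.067], TCP at [233.661, -497.887, 227.446] pointing down, gripper open.
Joint ranges: [-3.03, 3.03], [-0.79, 2.21], [0.23, 2.52], [-1.04, 4.18], [0, 3.07], [-2.55, 2.55]. Speed limits (rad/s): [2.22, 2.22, 2.57, 3.14, 3.14, 3.14].

## Interface

Orientations are given as [roll, pitch, yaw] about the fixed x, y, z axes, in that order (R = Rz(yaw) Ry(pitch) Rx(roll)).
In Python, from cell import manip, vision, workorder gives the robot as it stands.
- The arm moves only by the tool carry_out, never from a script. Its argument "deltas" is a list of rows, each a list of 3 entries, a list of its own where there are three numbers: the shift along the tool's x, y, z in cm, then the turn about the tool's z in degrees, then the opening, from 0 (shut) to 1 (fully open). A call has 1 to 20 rows; each row shifts and turns the commanded pose from where the row before left it, along the tool's axes as they then stand; what a row does not reach is not made up. A row lasts 1/12 s, in which the tool goes at most 41.7 mm and 7.16 degrees, less where a joint would pass 70% of its speed; a pose out of reach is approached as far as the arm can. A call with a gripper value outside its range is refused whole. The fingers move at their own pace and stop on an object; "grip_force" is the grip in N (left out, the last holds). Time passes only in rows, so rows that do not move let the fingers close. It gives the time, the measured TCP pose, the force and the opening at its end, in the units of the state.
- manip.read_state(): the state, without advancing time (a new reading comes with each control period).
- vision.camera(name): name is "side" or "top"; returns (picture, depth): 480x640x3 uint8, red, green, blue; 480x640 float32, mm along the optical axis (not along the pixel's ray), 0 where there is no reading.
- vision.calibration(name): a dict with "mtx" (3x3 intrinsics, pixels), "eye" and "orientation" of the camera in the world. Camera axes: x right, y down, z forward; pixel columns grow to the right and rows downward; lengths in mm; the calibration is good to about 2 mm. A picture is of the moment at which its call begins. calibration takes no time and is no camera call.
- workorder.sign_off(): hands the job in, once; it reports no verdict.
The state is a dict: "clock": time; "joints": joint angles; "qd": joint speeds; "effort": joint torques, N m; "eef_pos": TCP position; "eef_rot": TCP orientation; "wrist_force": force on the tool from outside, world axes, zero at the start; "moment": the same for the moment, N m; "finger_gap": finger opening in mm.
Only numpy, scipy, OpenCV 4.12 (cv2) and the standard library are available. Lean on these libraries where they do the work, as an engineer would, in place of code of your own. Each camera call takes 0.05 s, during which the arm holds its last target.

## Task

Move the four sample bottles from the full rack to the empty rack, one in each bay, in reverse order counted from the black knob on each rack: the bottle nearest the full rack's knob goes into the bay farthest from the empty rack's knob, the next one into the second-farthest, and so on. Stand every bottle upright on the floor of its bay; set them down without dropping them and do not tip any over.

Things in the scene. Friction and masses are not known exactly. Their poses are not given: they have to be found in the camera images.
- bottle_vial: Tall slim sample vial: round, 27 mm diameter, 90 mm high, the top 16 mm being a cap of 26 mm diameter. Glass with a white cap, like the other three. Stands upright; origin: centre of its underside, z up.
- bottle_jar: Squat wide-capped sample jar: round, 37 mm diameter, 66 mm high, the top 18 mm being a cap of 38 mm diameter. Glass with a white cap, like the other three. Stands upright; origin: centre of its underside, z up.
- bottle_flask: Round shouldered bottle: 38 mm diameter up to 54 mm height, then sloping shoulders to a narrow cap of 20 mm diameter between 66 and 84 mm height. Glass with a white cap, like the other three. Stands upright; origin: centre of its underside, z up.
- bottle_square: Square bottle: 34 x 34 mm body up to 56 mm height, then a round cap of 24 mm diameter between 60 and 76 mm height; x and y are square to its sides. Glass with a white cap, like the other three. Stands upright; origin: centre of its underside, z up.
- pad_vial: Black rubber pad, 50 x 50 x 3 mm, fixed in the bay of the full rack where bottle_vial stands at the start (on top of it), so it marks that bottle's first place. Origin: centre of its underside, 8 mm above the table; x along the full rack's row. The full rack is fixed; its bays and walls are like those of the empty rack.
- pad_jar: Black rubber pad, 50 x 50 x 3 mm, fixed in the bay of the full rack where bottle_jar stands at the start (on top of it), so it marks that bottle's first place. Origin: centre of its underside, 8 mm above the table; x along the full rack's row. The full rack is fixed; its bays and walls are like those of the empty rack.
- pad_flask: Black rubber pad, 50 x 50 x 3 mm, fixed in the bay of the full rack where bottle_flask stands at the start (on top of it), so it marks that bottle's first place. Origin: centre of its underside, 8 mm above the table; x along the full rack's row. The full rack is fixed; its bays and walls are like those of the empty rack.
- pad_square: Black rubber pad, 50 x 50 x 3 mm, fixed in the bay of the full rack where bottle_square stands at the start (on top of it), so it marks that bottle's first place. Origin: centre of its underside, 8 mm above the table; x along the full rack's row. The full rack is fixed; its bays and walls are like those of the empty rack.
- start_knob: Black upright knob, 24 mm diameter, 42 mm high, fixed at one end of the full rack (either end; the other has a flat grey seat), on the row's centre line, 50 mm from the nearest bay's centre: the bottles stand about 50, 110, 170 and 230 mm from it. Origin: centre of its underside, 8 mm above the table.
- target_rack: Empty rack: fixed, blue plastic (so is the full one), 312 x 66 mm; four open bays in a row along its x, each 54 x 54 mm inside, centred at x = -90, -30, +30, +90 mm, y = 0. Floor of the bays 8 mm, tops of the walls (6 mm thick) 24 mm above the table. Its black knob (24 mm diameter, top 50 mm above the table) is at x = +140 mm. Origin: centre of its underside, on the table; z up.
There are look-alikes about, which are no part of the job. Leave any blue look-alike of the bottle_vial alone.

How it is judged (in metres and radians):
At the end, for the whole second after the job is handed in: Each bottle stands upright (7 degrees) on the empty rack's floor (4 mm), centred in its bay to 16 mm each way, in reverse order: first from the full rack's knob is fourth from the empty rack's knob, second is third, third second, fourth first. All released and at rest (((horizontal distance between pad_vial and start_knob between 0.03 and 0.07 m and x of bottle_vial in the frame of target_rack between -0.106 and -0.074 m) or (horizontal distance between pad_vial and start_knob between 0.09 and 0.13 m and x of bottle_vial in the frame of target_rack between -0.046 and -0.014 m) or (horizontal distance between pad_vial and start_knob between 0.15 and 0.19 m and x of bottle_vial in the frame of target_rack between 0.014 and 0.046 m) or (horizontal distance between pad_vial and start_knob between 0.21 and 0.25 m and x of bottle_vial in the frame of target_rack between 0.074 and 0.106 m)) and y of bottle_vial in the frame of target_rack between -0.016 and 0.016 m and z of bottle_vial in the frame of target_rack between 0.004 and 0.012 m and angle between each of bottle_vial, bottle_jar, bottle_flask, bottle_square's own z axis and vertical below 0.12 rad and linear speed of each of bottle_vial, bottle_jar, bottle_flask, bottle_square below 0.02 m/s and angular speed of each of bottle_vial, bottle_jar, bottle_flask, bottle_square below 0.2 rad/s and ((horizontal distance between pad_jar and start_knob between 0.03 and 0.07 m and x of bottle_jar in the frame of target_rack between -0.106 and -0.074 m) or (horizontal distance between pad_jar and start_knob between 0.09 and 0.13 m and x of bottle_jar in the frame of target_rack between -0.046 and -0.014 m) or (horizontal distance between pad_jar and start_knob between 0.15 and 0.19 m and x of bottle_jar in the frame of target_rack between 0.014 and 0.046 m) or (horizontal distance between pad_jar and start_knob between 0.21 and 0.25 m and x of bottle_jar in the frame of target_rack between 0.074 and 0.106 m)) and y of bottle_jar in the frame of target_rack between -0.016 and 0.016 m and z of bottle_jar in the frame of target_rack between 0.004 and 0.012 m and ((horizontal distance between pad_flask and start_knob between 0.03 and 0.07 m and x of bottle_flask in the frame of target_rack between -0.106 and -0.074 m) or (horizontal distance between pad_flask and start_knob between 0.09 and 0.13 m and x of bottle_flask in the frame of target_rack between -0.046 and -0.014 m) or (horizontal distance between pad_flask and start_knob between 0.15 and 0.19 m and x of bottle_flask in the frame of target_rack between 0.014 and 0.046 m) or (horizontal distance between pad_flask and start_knob between 0.21 and 0.25 m and x of bottle_flask in the frame of target_rack between 0.074 and 0.106 m)) and y of bottle_flask in the frame of target_rack between -0.016 and 0.016 m and z of bottle_flask in the frame of target_rack between 0.004 and 0.012 m and ((horizontal distance between pad_square and start_knob between 0.03 and 0.07 m and x of bottle_square in the frame of target_rack between -0.106 and -0.074 m) or (horizontal distance between pad_square and start_knob between 0.09 and 0.13 m and x of bottle_square in the frame of target_rack between -0.046 and -0.014 m) or (horizontal distance between pad_square and start_knob between 0.15 and 0.19 m and x of bottle_square in the frame of target_rack between 0.014 and 0.046 m) or (horizontal distance between pad_square and start_knob between 0.21 and 0.25 m and x of bottle_square in the frame of target_rack between 0.074 and 0.106 m)) and y of bottle_square in the frame of target_rack between -0.016 and 0.016 m and z of bottle_square in the frame of target_rack between 0.004 and 0.012 m); the robot touches nothing.
It fails at once if a bottle is tipped over (more than 35 degrees) (angle between any of bottle_vial, bottle_jar, bottle_flask, bottle_square's own z axis and vertical above 0.61 rad).
It fails at once if a bottle is dropped into the empty rack (falls into a bay faster than 0.6 m/s) ((linear speed of bottle_vial above 0.6 m/s and z of bottle_vial in the frame of target_rack between 0 and 0.03 m and x of bottle_vial in the frame of target_rack between -0.12 and 0.12 m and y of bottle_vial in the frame of target_rack between -0.03 and 0.03 m) or (linear speed of bottle_jar above 0.6 m/s and z of bottle_jar in the frame of target_rack between 0 and 0.03 m and x of bottle_jar in the frame of target_rack between -0.12 and 0.12 m and y of bottle_jar in the frame of target_rack between -0.03 and 0.03 m) or (linear speed of bottle_flask above 0.6 m/s and z of bottle_flask in the frame of target_rack between 0 and 0.03 m and x of bottle_flask in the frame of target_rack between -0.12 and 0.12 m and y of bottle_flask in the frame of target_rack between -0.03 and 0.03 m) or (linear speed of bottle_square above 0.6 m/s and z of bottle_square in the frame of target_rack between 0 and 0.03 m and x of bottle_square in the frame of target_rack between -0.12 and 0.12 m and y of bottle_square in the frame of target_rack between -0.03 and 0.03 m)).
It also fails if it takes over 109 s, if anything falls off the work surface, if the arm or the gripper's body presses on something with over 40 N, if the wrist force passes 120 N, or if a joint passes its speed limit or range.

## Working session

There is one attempt and no reset: what is moved stays moved. The work goes in short steps, Python scripts to look and compute and a tool call to move; the robot and the scene stay as the last step left them, time stands still between calls to the robot, and variables do not carry over. Pictures are saved under pics/ and viewed, and the job is handed in when it is done.

Besides the shell and the picture viewer there is one more tool, called after "Emit:" as name(argument=value, ...) on one line, values as JSON. carry_out: Moves the arm, as the interface text tells. Its arguments: {"type":"object","properties":{"deltas":{"type":"array","items":{"type":"array"}},"grip_force":{"type":"number"}},"required":["deltas"]}

```bash
ls; mkdir -p pics
python3 - <<'E'
from cell import manip, vision, workorder
import cv2
for n in("top","side"):
    p,d=vision.camera(n); cv2.imwrite(f"pics/{n}0.png",p[:,:,::-1]); 
    import numpy as np; np.save(f"pics/{n}0_d.npy",d); np.save(f"pics/{n}0_p.npy",p)
    print(n,vision.calibration(n))
print(manip.read_state())
E
```

```text
pics
top {'mtx': array([[582.14557346,   0.        , 314.99026692],
       [  0.        , 582.14557346, 231.57824083],
       [  0.        ,   0.        ,   1.        ]]), 'eye': array([ 468.03631621,  -29.9056552 , 1019.84917735]), 'orientation': array([-3.07586058,  0.01510497, -1.55326107])}
side {'mtx': array([[539.50985219,   0.        , 317.22385802],
       [  0.        , 539.50985219, 242.70027229],
       [  0.        ,   0.        ,   1.        ]]), 'eye': array([ 357.44307243, -580.64942474,  669.75015522]), 'orientation': array([-2.40783572,  0.01092805, -0.29849771])}
{'clock': 0.1, 'joints': array([-1.19861021e+00,  3.00442396e-01,  1.52154012e+00, -8.33501072e-06,
        1.32069301e+00, -6.66016665e-02]), 'qd': array([-0.00020676, -0.00049259, -0.00288803, -0.00141788, -0.00070171,
       -0.00079889]), 'effort': array([ 3.42035564e-03, -5.32637286e+01, -3.53281832e+01,  7.10439566e-02,
        2.34763155e-02, -3.85277815e-05]), 'eef_pos': array([ 233.57784812, -497.69417071,  226.91938916]), 'eef_rot': array([-3.14051164e+00, -6.40122320e-05,  4.38789819e-01]), 'wrist_force': array([-0.11419235, -0.18353281,  0.62171737]), 'moment': array([ 0.03650335, -0.06097444,  0.0010769 ]), 'finger_gap': 93.75862295047307}
```

View pics/top0.png

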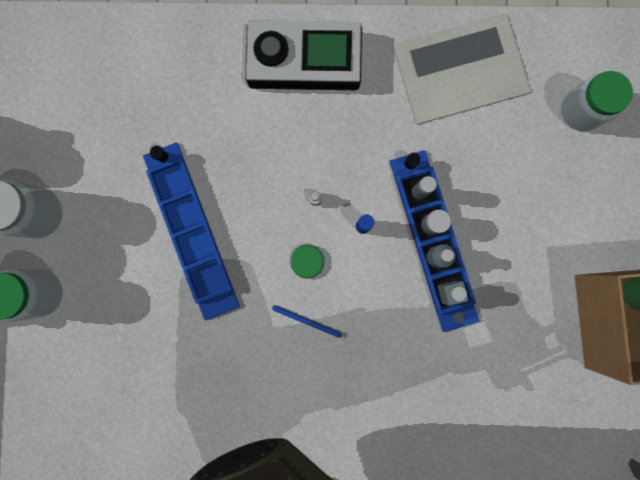

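View pics/side0.png

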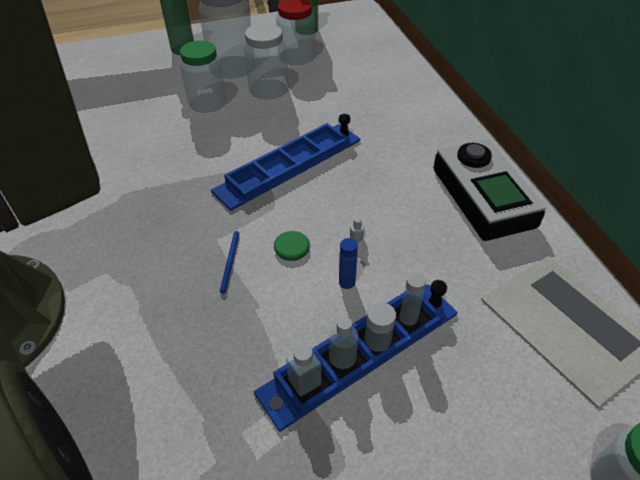

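```bash
cat > h.py <<'E'
import numpy as np, cv2
from scipy.spatial.transform import Rotation as R
from cell import vision
def cal(n):
    c=vision.calibration(n); return c['mtx'],np.array(c['eye']),R.from_euler('xyz',c['orientation']).as_matrix()
def ray(n,u,v,z):
    K,e,O=cal(n); d=O@np.linalg.solve(K,[u,v,1]); return e+d*(z-e[2])/d[2]
def proj(n,P):
    K,e,O=cal(n); q=K@(O.T@(np.array(P)-e)); return q[:2]/q[2]
def cloud(n,d):
    K,e,O=cal(n); v,u=np.mgrid[0:480,0:640]
    q=np.stack([(u-K[0,2])/K[0,0],(v-K[1,2])/K[1,1],np.ones_like(u,float)],-1)*d[...,None]
    return q@O.T+e
E
python3 - <<'E'
from h import *
p=np.load("pics/top0_p.npy")[:,:,::-1]
a=cv2.resize(p[140:330,385:485],None,fx=4,fy=4,interpolation=cv2.INTER_CUBIC)[:600*2]
b=cv2.resize(p[135:325,140:245],None,fx=4,fy=4,interpolation=cv2.INTER_CUBIC)
o=np.hstack([a,b]); o=cv2.resize(o,None,fx=.78,fy=.78); print(o.shape); cv2.imwrite("pics/c1.png",o)
P=cloud("top",np.load("pics/top0_d.npy"))
for u,v in [(425,185),(436,222),(445,256),(458,294),(412,160),(158,153),(170,180),(210,280),(220,307),(365,223),(320,240)]: print(u,v,P[v,u].round(1))
E
```

```text
(593, 640, 3)
425 185 [ 604.8 -187.7  103.2]
436 222 [ 548.8 -210.7   75. ]
445 256 [ 493.3 -221.3   95.1]
458 294 [ 433.6 -243.8   86.7]
412 160 [ 654.6 -174.8   50.7]
158 153 [660.4 253.8  49.9]
170 180 [621.1 243.2   8. ]
210 280 [447.1 167.3   8.8]
220 307 [401.1 147.8  13.2]
365 223 [544.3 -94.8  87.1]
320 240 [520.2 -22.4   0. ]
```

View pics/c1.png

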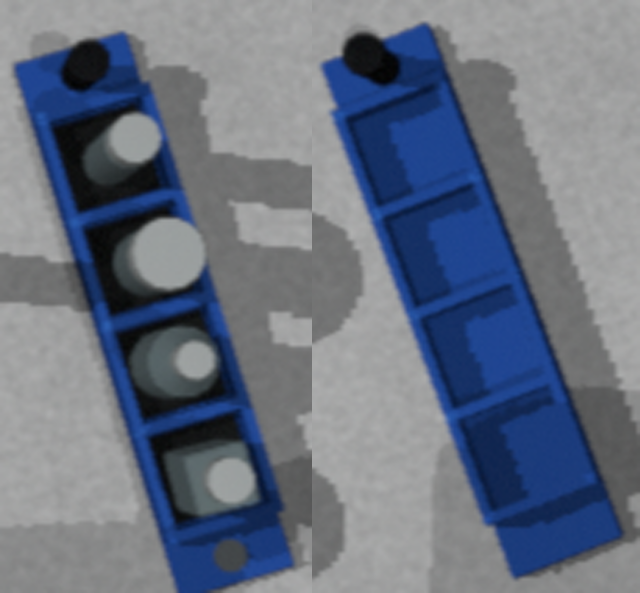

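Run:
```python
from h import *
for n in("top","side"):
    P=cloud(n,np.load(f"pics/{n}0_d.npy")).reshape(-1,3)
    for nm,c,z,r in [("vial",(606,-190),101,22),("jar",(549,-211),77,26),("flask",(492,-222),95,20),("square",(434,-243),87,20),("sknob",(655,-175),50,20),("tknob",(660,254),50,20),("blue",(544,-95),88,22)]:
        m=(abs(P[:,2]-z)<4)&(np.hypot(P[:,0]-c[0],P[:,1]-c[1])<r); Q=P[m]
        mm=(Q.min(0)+Q.max(0))/2; (cc,rr)=cv2.minEnclosingCircle(Q[:,:2].astype(np.float32))
        print(n,nm,m.sum(),Q.mean(0).round(1),mm.round(1),np.round(cc,1),round(rr,1))
    # racks: points near plane
    for nm,lo,hi in [("full",-290,-140),("empty",110,290)]:
        m=(P[:,2]>20)&(P[:,2]<27)&(P[:,1]>lo)&(P[:,1]<hi)&(P[:,0]>380)&(P[:,0]<690); Q=P[m]
        rc=cv2.minAreaRect(Q[:,:2].astype(np.float32)); print(n,nm,m.sum(),rc,Q.mean(0),)
        m=(P[:,2]>5)&(P[:,2]<27)&(P[:,1]>lo)&(P[:,1]<hi)&(P[:,0]>350)&(P[:,0]<690); Q=P[m]
        rc=cv2.minAreaRect(Q[:,:2].astype(np.float32)); print(n,nm,'all',m.sum(),rc)
```

```text
top vial 203 [ 607.1 -191.9  100.8] [ 607.3 -192.1  100.9] [ 607.4 -192. ] 12.9
top jar 415 [ 550.5 -213.8   76.9] [ 550.5 -213.8   76.8] [ 550.8 -213.9] 19.0
top flask 119 [ 495.  -223.9   95.1] [ 495.  -223.7   95. ] [ 495.  -223.8] 9.8
top square 171 [ 434.4 -243.7   86.9] [ 434.3 -243.8   86.8] [ 434.4 -244. ] 12.1
top sknob 139 [ 656.5 -176.    49. ] [ 656.2 -176.    49.7] [ 656.8 -176.2] 11.8
top tknob 132 [663.2 258.5  48.6] [663.2 258.2  49.5] [662.7 258.4] 12.0
top blue 189 [546.2 -95.4  89.5] [546.6 -95.4  88.8] [546.5 -95.6] 13.0
top full 1625 ((529.7529907226562, -217.0442352294922), (259.0564270019531, 67.27863311767578), 17.52276039123535) [ 519.83543152 -218.29237393   23.65749836]
top full all 4924 ((519.5615234375, -213.9694366455078), (337.35406494140625, 146.82208251953125), 1.187433123588562)
top empty 1605 ((541.697509765625, 208.96649169921875), (262.9481201171875, 67.17749786376953), 22.288419723510742) [535.25721237 206.35816589  23.55286812]
top empty all 6511 ((529.7489013671875, 203.18490600585938), (318.41900634765625, 171.2592010498047), 0.430173575878143
[... 412 characters left out ...]
ide tknob 76 [663.6 257.6  48.9] [664.3 259.6  49.6] [663.3 259.6] 13.3
side blue 218 [546.4 -97.6  89.5] [547.  -96.1  88. ] [548.7 -96.4] 14.3
side full 2326 ((534.9086303710938, -215.59765625), (267.1456298828125, 68.17701721191406), 17.57171058654785) [ 516.61616784 -232.67053387   24.0831594 ]
side full all 6769 ((525.2771606445312, -218.5867919921875), (313.1413879394531, 68.27323913574219), 17.626394271850586)
side empty 1350 ((546.03759765625, 210.45350646972656), (271.04986572265625, 71.03782653808594), 22.23188018798828) [532.27258875 202.97704516  23.75822988]
side empty all 4539 ((548.8025512695312, 169.87527465820312), (313.8754577636719, 150.03582763671875), 20.809446334838867)
```

```bash
cat >> h.py <<'E'
def plan(x,y,z,yawdeg):
    from cell import manip
    s=manip.read_state(); p=np.array(s['eef_pos']); M=R.from_euler('xyz',s['eef_rot']).as_matrix()
    yaw=np.degrees(np.arctan2(M[1,0],M[0,0])); a=np.radians(yawdeg)
    X=np.array([np.cos(a),np.sin(a),0]);Y=np.array([np.sin(a),-np.cos(a),0]);D=np.array([x,y,z])-p
    print('t',round(s['clock'],2),'pos',p.round(1),'yaw',yaw.round(2),'gap',round(s['finger_gap'],1),'F',np.round(s['wrist_force'],1))
    print('turn first %.2f deg, then cm x %.2f y %.2f z %.2f'%(yaw-yawdeg,D@X/10,D@Y/10,-D[2]/10))
E
python3 - <<'E'
from h import *
for n in("top","side"):
    P=cloud(n,np.load(f"pics/{n}0_d.npy")); d=np.load(f"pics/{n}0_d.npy"); Q=P[d>0]
    m=(Q[:,0]>230)&(Q[:,0]<640)&(Q[:,1]>-480)&(Q[:,1]<-120)&(Q[:,2]>104); print(n,m.sum(),Q[m].min(0) if m.any() else'',Q[m].max(0) if m.any() else '')
    m=(Q[:,0]>400)&(Q[:,0]<700)&(Q[:,1]>-160)&(Q[:,1]<300)&(Q[:,2]>60); print(n,m.sum(),Q[m].min(0) if m.any() else'',Q[m].max(0) if m.any() else '')
    # full: separate rack fit w/o knob
    for nm,k,th in [("full",(657.5,-176.2),17.55),("empty",(663.2,258.7),22.25)]:
        a=np.radians(th);X=np.array([np.cos(a),np.sin(a)]);Y=np.array([-X[1],X[0]])
        o=np.array(k)-140*X; L=np.stack([(Q[:,:2]-o)@X,(Q[:,:2]-o)@Y],1)
        m=(abs(Q[:,2]-24)<1.5)&(abs(L[:,0])<126)&(abs(L[:,1])<40)
        rc=cv2.minAreaRect(L[m].astype(np.float32)); print(n,nm,o.round(1),m.sum(),np.round(rc[0],1),np.round(rc[1],1),rc[2])
        m=(abs(Q[:,2]-8)<2)&(abs(L[:,0])<170)&(abs(L[:,1])<45)
        print('  base x',np.percentile(L[m,0],[.5,99.5]).round(1),'y',np.percentile(L[m,1],[.5,99.5]).round(1))
        if nm=="full" : print([ ((np.array(c)-o)@X).round(1) for c in[(607.8,-192),(551.5,-214),(495.5,-224),(435,-244)]],[((np.array(c)-o)@Y).round(1) for c in[(607.8,-192),(551.5,-214),(495.5,-224),(435,-244)]])
        else:
            for b in (-90,-30,30,90): print(b,(o+b*X).round(1))
# square crop
p=np.load("pics/side0_p.npy")[:,:,::-1]; a=cv2.resize(p[270:420,250:440],None,fx=4,fy=4,interpolation=cv2.INTER_CUBIC)
cv2.imwrite("pics/c2.png",a)
E
```

```text
top 1901 [ 308.75940924 -479.93427259  104.02986997] [ 619.11764995 -185.73700606  154.9403262 ]
top 227 [ 533.07982103 -107.56347657   60.04238588] [558.88193845 -82.75959811  95.270656  ]
top full [ 524.  -218.4] 955 [-0.2 -0.2] [246.   66.8] 0.08179730921983719
  base x [-155.5  154.4] y [-32.7  33. ]
[np.float64(87.8), np.float64(27.5), np.float64(-28.9), np.float64(-92.6)] [np.float64(-0.1), np.float64(-4.1), np.float64(3.3), np.float64(2.4)]
top empty [533.6 205.7] 952 [ 0.3 -0. ] [245.9  66.7] 0.0971580371260643
  base x [-154.3  153.6] y [-33.   31.6]
-90 [450.3 171.6]
-30 [505.9 194.3]
30 [561.4 217. ]
90 [616.9 239.8]
side 2697 [ 256.00738774 -479.99264906  104.27181057] [ 605.70235079 -183.91942977  516.71717738]
side 429 [ 534.26706064 -109.87607585   60.03106099] [559.71897726 -82.54411169  93.09718221]
side full [ 524.  -218.4] 1495 [ 1.5 -0.7] [247.6  67.9] 0.039408352226018906
  base x [-154.8  155.8] y [-34.2  31.2]
[np.float64(87.8), np.float64(27.5), np.float64(-28.9), np.float64(-92.6)] [np.float64(-0.1), np.float64(-4.1), np.float64(3.3), np.float64(2.4)]
side empty [533.6 205.7] 820 [ 1.8 -0.7] [ 70.1 248. ] 89.85584259033203
  base x [-154.5  155.6] y [-34.8  31.2]
-90 [450.3 171.6]
-30 [505.9 194.3]
30 [561.4 217. ]
90 [616.9 239.8]
```

View pics/c2.png

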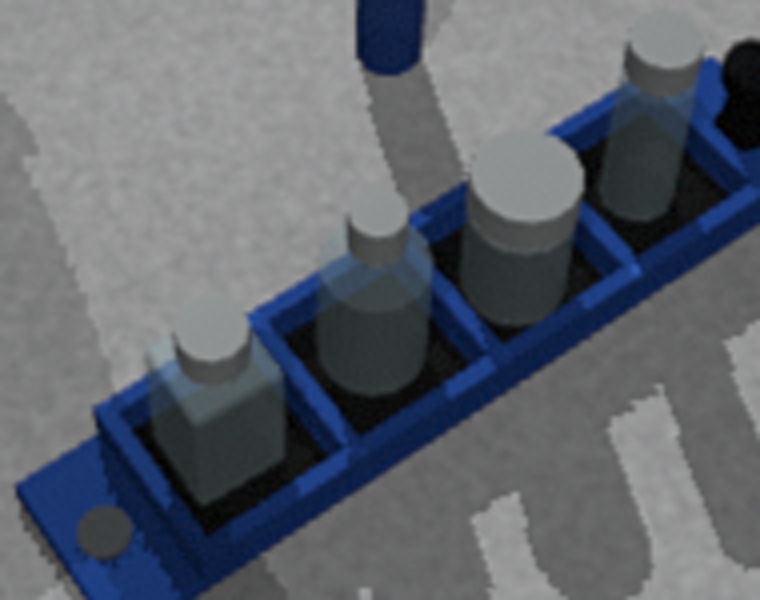

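Run:
```python
from h import *
c=lambda u,v,z:ray("side",250+u/4,270+v/4,z)
A,B,C=c(207,505,11),c(284,457,11),c(152,430,11)
print(A,B,C); 
for p in(B,C):
    d=p-A;print(np.hypot(*d[:2]),np.degrees(np.arctan2(d[1],d[0])))
plan(608,-192,160,17.5)
```

```text
[ 426.3756535  -263.26551297   11.        ] [ 455.52061298 -254.48879519   11.        ] [ 416.19035615 -231.79965379   11.        ]
30.437796215978874 16.759157880738204
33.0732607443178 107.93643545503913
t 0.1 pos [ 233.6 -497.7  226.9] yaw 25.14 gap 93.8 F [-0.1 -0.2  0.6]
turn first 7.64 deg, then cm x 44.90 y -17.90 z 6.69
```

Emit:
carry_out(deltas=[[[0,0,0],3.82,1],[[0.5,-0.2,0],3.82,1],[[1.5,-0.6,0],0,1],[[3,-1.2,0],0,1],[[3,-1.2,0],0,1],[[3,-1.2,0],0,1],[[3,-1.2,0],0,1],[[3,-1.2,0],0,1],[[3,-1.2,0],0,1],[[3,-1.2,0],0,1],[[3,-1.2,0],0,1],[[3,-1.2,0],0,1],[[3,-1.2,1],0,1],[[3,-1.2,1],0,1],[[3,-1.2,1],0,1],[[3,-1.2,1],0,1],[[3,-1.2,1],0,1],[[2.5,-0.9,1],0,1],[[1.2,-0.5,0.5],0,1],[[0,0,0],0,1]])

```text
clock: 1.77
eef_pos: [631.8, -171.2, 160.4]
eef_rot: [-3.14, 0.002, 0.308]
wrist_force: [-0.6, 0.0, -0.4]
finger_gap: 94.1
```

```bash
python3 -c "
from h import *
plan(608,-192,69,17.5)"
```

```text
t 1.77 pos [ 631.8 -171.2  160.4] yaw 17.64 gap 94.1 F [-0.6  0.  -0.4]
turn first 0.14 deg, then cm x -2.89 y 1.27 z 9.14
```

Emit:
carry_out(deltas=[[[-1.5,0.7,0],0,1],[[-1.4,0.6,0],0,1],[[0,0,1],0,1],[[0,0,1],0,1],[[0,0,0],0,1]])

```text
clock: 2.18
eef_pos: [606.4, -194.3, 140.2]
eef_rot: [-3.14, 0.002, 0.305]
wrist_force: [-0.2, -0.3, -0.1]
finger_gap: 93.8
```

```bash
python3 -c "
from h import *
p,d=vision.camera('side')
cv2.imwrite('pics/s1.png',p[:,:,::-1])
p,d=vision.camera('top')
cv2.imwrite('pics/t1.png',p[:,:,::-1])
plan(608,-192,69,17.5)"
```

```text
t 2.28 pos [ 607.3 -194.   141.9] yaw 17.5 gap 94.3 F [-1.   0.1 -0.1]
turn first -0.00 deg, then cm x 0.13 y -0.17 z 7.29
```

View pics/s1.png

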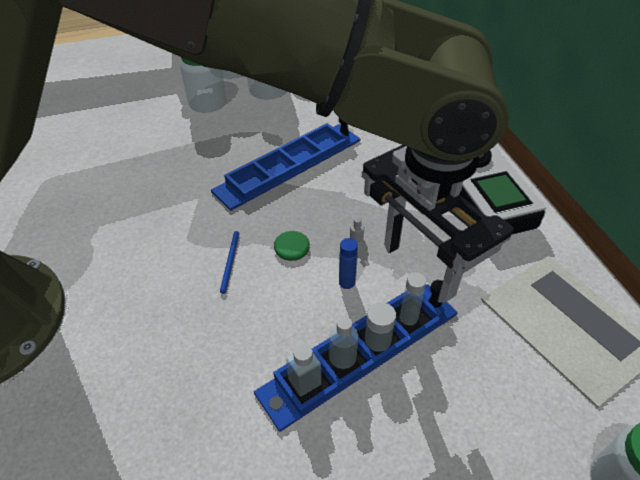

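Emit:
carry_out(deltas=[[[0.1,-0.1,1.5],0,1],[[0,0,1.6],0,1],[[0,0,1.6],0,1],[[0,0,1.5],0,1],[[0,0,1],0,1],[[0,0,0],0,0.6],[[0,0,0],0,0.4],[[0,0,0],0,0.35],[[0,0,0],0,0.3],[[0,0,0],0,0.2],[[0,0,0],0,0.2],[[0,0,0],0,0.2],[[0,0,0],0,0.2]], grip_force=15)

```text
clock: 3.37
eef_pos: [608.2, -192.9, 70.7]
eef_rot: [3.141, -0.0, 0.305]
wrist_force: [0.7, 0.5, -0.0]
finger_gap: 44.0
```

Emit:
carry_out(deltas=[[[0,0,0],0,0.1],[[0,0,0],0,0.1],[[0,0,0],0,0.1],[[0,0,0],0,0.1],[[0,0,0],0,0.1],[[0,0,0],0,0.1],[[0,0,0],0,0.1],[[0,0,0],0,0.1]], grip_force=15)

```text
clock: 4.03
eef_pos: [608.1, -192.8, 70.5]
eef_rot: [3.142, -0.0, 0.305]
wrist_force: [-0.4, 0.0, 0.3]
finger_gap: 26.7
```

Emit:
carry_out(deltas=[[[0,0,-0.5],0,0.1],[[0,0,-1],0,0.1],[[0,0,-1.5],0,0.1],[[0,0,-2],0,0.1],[[0,0,-2],0,0.1],[[0,0,-2],0,0.1],[[0,0,-2],0,0.1],[[0,0,-1],0,0.1],[[0,0,0],0,0.1]])

```text
clock: 4.78
eef_pos: [608.9, -193.1, 193.5]
eef_rot: [3.139, -0.004, 0.305]
wrist_force: [-0.3, 0.5, 0.1]
finger_gap: 26.3
```

```bash
python3 -c "
from h import *
plan(450.3,171.6,190,22.2)"
```

```text
t 4.78 pos [ 608.9 -193.1  193.5] yaw 17.5 gap 26.3 F [-0.3  0.5  0.1]
turn first -4.70 deg, then cm x -0.90 y -39.76 z 0.35
```

Emit:
carry_out(deltas=[[[0,0,0],-2.4,0.1],[[0,0,0],-2.3,0.1],[[0,-1,0],0,0.1],[[0,-2,0],0,0.1],[[-0.1,-3,0],0,0.1],[[-0.1,-3,0],0,0.1],[[-0.1,-3,0],0,0.1],[[-0.1,-3,0],0,0.1],[[-0.1,-3,0],0,0.1],[[-0.1,-3,0],0,0.1],[[-0.1,-3,0],0,0.1],[[-0.1,-3,0],0,0.1],[[-0.1,-3,0],0,0.1],[[0,-3,0],0,0.1],[[0,-2.5,0],0,0.1],[[0,-2,0],0,0.1],[[0,-1.5,0],0,0.1],[[0,-0.8,0],0,0.1],[[0,0,0],0,0.1],[[0,0,0],0,0.1]])

```text
clock: 6.45
eef_pos: [449.2, 172.2, 190.2]
eef_rot: [3.142, 0.0, 0.388]
wrist_force: [-0.2, -0.5, -0.6]
finger_gap: 26.7
```

```bash
python3 -c "
from h import *
p,d=vision.camera('side')
cv2.imwrite('pics/s2.png',p[:,:,::-1])
plan(450.3,171.6,67,22.2)"
```

```text
t 6.5 pos [449.4 171.8 190.2] yaw 22.17 gap 26.2 F [ 0.8 -1.2 -0.5]
turn first -0.03 deg, then cm x 0.08 y 0.05 z 12.32
```

View pics/s2.png

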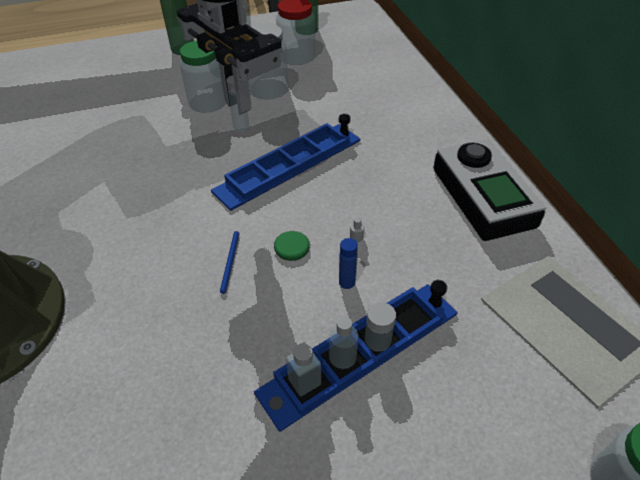

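Emit:
carry_out(deltas=[[[0.1,0,1],0,0.1],[[0,0,2],0,0.1],[[0,0,2],0,0.1],[[0,0,2],0,0.1],[[0,0,2],0,0.1],[[0,0,1.2],0,0.1],[[0,0,0.7],0,0.1],[[0,0,0.4],0,0.1],[[0,0,0.3],0,0.1],[[0,0,0.3],0,0.1],[[0,0,0.2],0,0.1],[[0,0,0.1],0,0.1],[[0,0,0],0,0.1],[[0,0,0],0,0.1]])

```text
clock: 7.67
eef_pos: [450.5, 172.7, 68.7]
eef_rot: [3.142, -0.001, 0.388]
wrist_force: [0.2, -0.2, -1.0]
finger_gap: 26.7
```

Emit:
carry_out(deltas=[[[0,0,0.1],0,0.1],[[0,0,0],0,0.1]])

```text
clock: 7.83
eef_pos: [450.4, 172.7, 67.5]
eef_rot: [3.142, -0.0, 0.388]
wrist_force: [0.4, -0.7, -0.6]
finger_gap: 26.3
```

Emit:
carry_out(deltas=[[[0,0,0.1],0,0.1],[[0,0,0],0,0.1]])

```text
clock: 8.0
eef_pos: [450.7, 172.9, 67.2]
eef_rot: [-3.142, -0.001, 0.387]
wrist_force: [-2.7, -0.1, 9.7]
finger_gap: 26.7
```

Emit:
carry_out(deltas=[[[0,0,0],0,0.35],[[0,0,0],0,0.5],[[0,0,0],0,0.6],[[0,0,0],0,0.8],[[0,0,0],0,1],[[0,0,0],0,1],[[0,0,-1],0,1],[[0,0,-2],0,1],[[0,0,-3],0,1],[[0,0,-3],0,1],[[0,0,-2],0,1],[[0,0,0],0,1]])

```text
clock: 9.0
eef_pos: [451.8, 173.1, 181.3]
eef_rot: [3.141, -0.007, 0.388]
wrist_force: [-0.2, -0.1, 1.0]
finger_gap: 93.7
```

```bash
python3 -c "
from h import *
p,d=vision.camera('side')
cv2.imwrite('pics/s3.png',cv2.resize(p[80:220,180:380,::-1],None,fx=4,fy=4))
plan(551.5,-214,160,17.5)"
```

```text
t 9.05 pos [451.1 172.9 178.9] yaw 22.2 gap 93.6 F [ 0.3  0.3 -1. ]
turn first 4.70 deg, then cm x -2.06 y 39.92 z 1.89
```

View pics/s3.png

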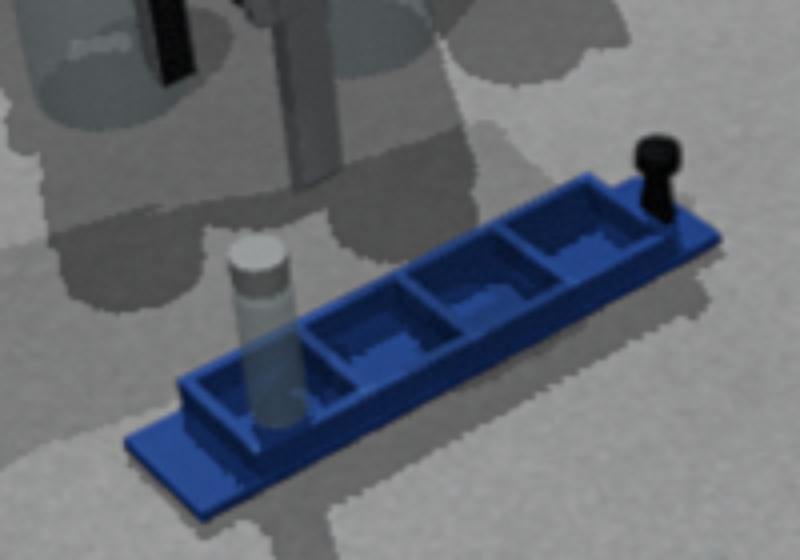

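The vial (crop 265,340) stands upright in the bay farthest from the knob.

Emit:
carry_out(deltas=[[[0,0,0],2.4,1],[[0,0,0],2.3,1],[[-0.1,1.5,0],0,1],[[-0.2,3,0],0,1],[[-0.2,3.5,0],0,1],[[-0.2,3.5,0],0,1],[[-0.2,3.5,0],0,1],[[-0.2,3.5,0],0,1],[[-0.2,3.5,0],0,1],[[-0.2,3.5,0],0,1],[[-0.2,3.5,0],0,1],[[-0.2,3.5,0.4],0,1],[[-0.2,3.5,0.5],0,1],[[0,2.2,0.5],0,1],[[0,1.2,0.5],0,1],[[0,0.5,0],0,1],[[0,0,0],0,1],[[0,0,0],0,1]])

```text
clock: 10.55
eef_pos: [550.2, -213.2, 157.4]
eef_rot: [-3.141, 0.0, 0.306]
wrist_force: [-0.0, 0.4, 0.3]
finger_gap: 93.9
```

```bash
python3 -c "
from h import *
plan(551.5,-214,62,17.5)"
```

```text
t 10.55 pos [ 550.2 -213.2  157.4] yaw 17.54 gap 93.9 F [-0.   0.4  0.3]
turn first 0.04 deg, then cm x 0.10 y 0.12 z 9.54
```

Emit:
carry_out(deltas=[[[0.1,0.1,1.5],0,1],[[0,0,2],0,1],[[0,0,2],0,1],[[0,0,2],0,1],[[0,0,1.5],0,1],[[0,0,0.5],0,0.7],[[0,0,0],0,0.5],[[0,0,0],0,0.4],[[0,0,0],0,0.3],[[0,0,0],0,0.3],[[0,0,0],0,0.3],[[0,0,0],0,0.2],[[0,0,0],0,0.2],[[0,0,0],0,0.2],[[0,0,0],0,0.2],[[0,0,0],0,0.2],[[0,0,0],0,0.2],[[0,0,0],0,0.2]], grip_force=20)

```text
clock: 12.05
eef_pos: [551.6, -214.9, 62.5]
eef_rot: [3.142, -0.0, 0.305]
wrist_force: [0.1, 0.3, 1.6]
finger_gap: 36.8
```

Emit:
carry_out(deltas=[[[0,0,-0.5],0,0.2],[[0,0,-1],0,0.2],[[0,0,-1.5],0,0.2],[[0,0,-2],0,0.2],[[0,0,-2],0,0.2],[[0,0,-2],0,0.2],[[0,0,-2],0,0.2],[[0,0,-1],0,0.2],[[0,0,0],0,0.2]])

```text
clock: 12.8
eef_pos: [552.3, -215.2, 185.3]
eef_rot: [3.139, -0.003, 0.305]
wrist_force: [1.0, 0.6, -0.4]
finger_gap: 36.6
```

```bash
python3 -c "
from h import *
plan(505.9,194.3,182,22.2)
p,d=vision.camera('side')
cv2.imwrite('pics/s4.png',p[100:400,250:600,::-1])"
```

```text
t 12.8 pos [ 552.3 -215.2  185.3] yaw 17.5 gap 36.6 F [ 1.   0.6 -0.4]
turn first -4.70 deg, then cm x 11.18 y -39.67 z 0.33
```

View pics/s4.png

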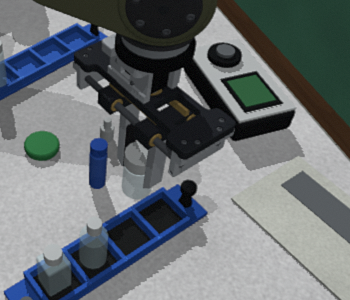

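Emit:
carry_out(deltas=[[[0,0,0],-2.4,0.2],[[0,0,0],-2.3,0.2],[[0.2,-1,0],0,0.2],[[0.6,-2,0],0,0.2],[[0.9,-3,0],0,0.2],[[0.9,-3,0],0,0.2],[[0.9,-3,0],0,0.2],[[0.9,-3,0],0,0.2],[[0.9,-3,0],0,0.2],[[0.9,-3,0],0,0.2],[[0.9,-3,0],0,0.2],[[0.9,-3,0],0,0.2],[[0.9,-3,0],0,0.2],[[0.9,-3,0],0,0.2],[[0.8,-2.5,0],0,0.2],[[0.3,-2,0],0,0.2],[[0.2,-1.4,0],0,0.2],[[0,-0.7,0],0,0.2],[[0,0,0],0,0.2],[[0,0,0],0,0.2]])

```text
clock: 14.52
eef_pos: [504.3, 193.5, 182.0]
eef_rot: [3.142, 0.001, 0.387]
wrist_force: [-0.4, -0.1, -1.0]
finger_gap: 36.6
```

```bash
python3 -c "
from h import *
plan(505.9,194.3,59.5,22.2)"
```

```text
t 14.52 pos [504.3 193.5 182. ] yaw 22.19 gap 36.6 F [-0.4 -0.1 -1. ]
turn first -0.01 deg, then cm x 0.17 y -0.01 z 12.25
```

Emit:
carry_out(deltas=[[[0.1,0,1],0,0.2],[[0,0,2],0,0.2],[[0,0,2],0,0.2],[[0,0,2],0,0.2],[[0,0,2],0,0.2],[[0,0,1.2],0,0.2],[[0,0,0.7],0,0.2],[[0,0,0.4],0,0.2],[[0,0,0.3],0,0.2],[[0,0,0.3],0,0.2],[[0,0,0.2],0,0.2],[[0,0,0.1],0,0.2],[[0,0,0],0,0.2],[[0,0,0],0,0.2]])

```text
clock: 15.68
eef_pos: [505.8, 194.2, 60.8]
eef_rot: [3.142, -0.001, 0.388]
wrist_force: [-0.4, 0.4, 0.1]
finger_gap: 36.2
```

Emit:
carry_out(deltas=[[[0,0,0.1],0,0.2],[[0,0,0],0,0.2]])

```text
clock: 15.85
eef_pos: [505.7, 194.1, 59.5]
eef_rot: [3.142, -0.0, 0.388]
wrist_force: [0.1, 0.1, -0.5]
finger_gap: 36.6
```

Emit:
carry_out(deltas=[[[0,0,0.1],0,0.2],[[0,0,0],0,0.2]])

```text
clock: 16.02
eef_pos: [506.0, 194.4, 59.4]
eef_rot: [-3.142, -0.001, 0.388]
wrist_force: [-3.4, -0.4, 9.4]
finger_gap: 36.4
```

Emit:
carry_out(deltas=[[[0,0,0],0,0.45],[[0,0,0],0,0.55],[[0,0,0],0,0.7],[[0,0,0],0,0.85],[[0,0,0],0,1],[[0,0,0],0,1],[[0,0,-1],0,1],[[0,0,-2],0,1],[[0,0,-3],0,1],[[0,0,-3],0,1],[[0,0,-2],0,1],[[0,0,0],0,1]])

```text
clock: 17.02
eef_pos: [507.1, 194.6, 173.7]
eef_rot: [3.141, -0.007, 0.388]
wrist_force: [0.1, 0.7, 1.3]
finger_gap: 94.1
```

```bash
python3 -c "
from h import *
p,d=vision.camera('side')
cv2.imwrite('pics/s5.png',cv2.resize(p[80:220,180:380,::-1],None,fx=4,fy=4))
plan(495.5,-224,160,17.5)"
```

```text
t 17.07 pos [506.4 194.4 171.1] yaw 22.2 gap 94.1 F [ 0.1 -0.3  0.1]
turn first 4.70 deg, then cm x -13.62 y 39.57 z 1.11
```

View pics/s5.png

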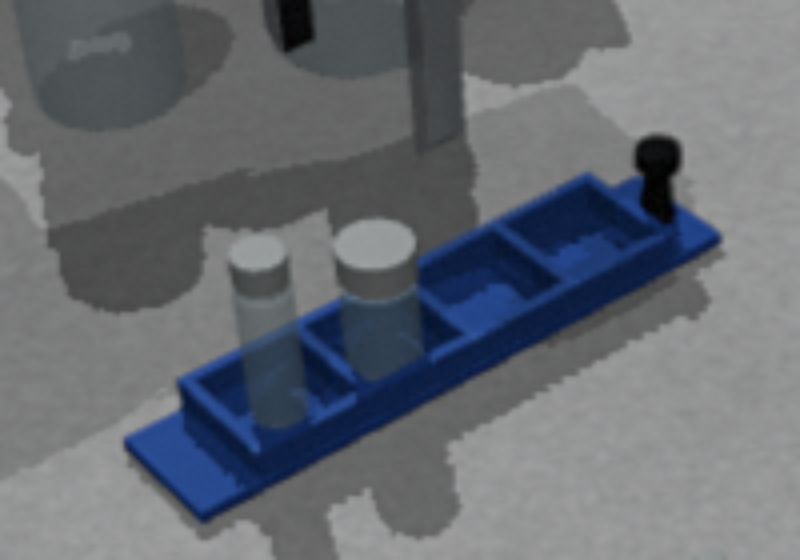

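The vial and the jar (crop 375,300) both stand upright in their bays. The flask is next.

Emit:
carry_out(deltas=[[[0,0,0],2.4,1],[[0,0,0],2.3,1],[[-0.5,1.5,0],0,1],[[-1,3,0],0,1],[[-1.2,3.5,0],0,1],[[-1.2,3.5,0],0,1],[[-1.2,3.5,0],0,1],[[-1.2,3.5,0],0,1],[[-1.2,3.5,0],0,1],[[-1.2,3.5,0],0,1],[[-1.2,3.5,0],0,1],[[-1.2,3.5,0.4],0,1],[[-1.2,3.3,0.4],0,1],[[-0.8,2.2,0.3],0,1],[[-0.4,1.1,0],0,1],[[-0.1,0.5,0],0,1],[[0,0,0],0,1],[[0,0,0],0,1]])

```text
clock: 18.57
eef_pos: [495.1, -223.4, 157.4]
eef_rot: [-3.141, 0.0, 0.306]
wrist_force: [-0.4, -0.2, -0.0]
finger_gap: 93.9
```

```bash
python3 -c "
from h import *
plan(495.5,-224,56,17.5)"
```

```text
t 18.57 pos [ 495.1 -223.4  157.4] yaw 17.54 gap 93.9 F [-0.4 -0.2 -0. ]
turn first 0.04 deg, then cm x 0.02 y 0.07 z 10.14
```

Emit:
carry_out(deltas=[[[0,0.1,1.5],0,1],[[0,0,2],0,1],[[0,0,2],0,1],[[0,0,2],0,1],[[0,0,1.8],0,1],[[0,0,0.8],0,0.7],[[0,0,0],0,0.5],[[0,0,0],0,0.4],[[0,0,0],0,0.3],[[0,0,0],0,0.3],[[0,0,0],0,0.3],[[0,0,0],0,0.2],[[0,0,0],0,0.2],[[0,0,0],0,0.2],[[0,0,0],0,0.2],[[0,0,0],0,0.2],[[0,0,0],0,0.2],[[0,0,0],0,0.2]], grip_force=20)

```text
clock: 20.07
eef_pos: [495.3, -225.5, 56.6]
eef_rot: [3.141, -0.0, 0.305]
wrist_force: [-0.6, 1.0, 4.4]
finger_gap: 37.5
```

Emit:
carry_out(deltas=[[[0,0,-0.5],0,0.2],[[0,0,-1],0,0.2],[[0,0,-1.5],0,0.2],[[0,0,-2],0,0.2],[[0,0,-2],0,0.2],[[0,0,-2],0,0.2],[[0,0,-2],0,0.2],[[0,0,-1],0,0.2],[[0,0,0],0,0.2]])

```text
clock: 20.82
eef_pos: [496.0, -225.8, 179.0]
eef_rot: [3.139, -0.003, 0.305]
wrist_force: [-0.6, -0.7, -1.0]
finger_gap: 37.6
```

```bash
python3 -c "
from h import *
plan(561.4,217,176,22.2)
p,d=vision.camera('side')
cv2.imwrite('pics/s6.png',p[100:400,200:550,::-1])"
```

```text
t 20.82 pos [ 496.  -225.8  179. ] yaw 17.5 gap 37.6 F [-0.6 -0.7 -1. ]
turn first -4.70 deg, then cm x 22.79 y -38.53 z 0.30
```

View pics/s6.png

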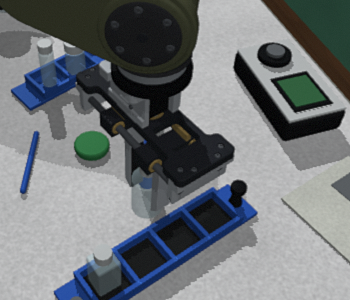

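Emit:
carry_out(deltas=[[[0,0,0],-2.4,0.2],[[0,0,0],-2.3,0.2],[[0.6,-1,0],0,0.2],[[1.2,-2,0],0,0.2],[[1.7,-2.8,0],0,0.2],[[1.7,-2.8,0],0,0.2],[[1.7,-2.8,0],0,0.2],[[1.7,-2.8,0],0,0.2],[[1.7,-2.8,0],0,0.2],[[1.7,-2.8,0],0,0.2],[[1.7,-2.8,0],0,0.2],[[1.7,-2.8,0],0,0.2],[[1.7,-2.8,0],0,0.2],[[1.7,-2.8,0],0,0.2],[[1.7,-2.8,0],0,0.2],[[1.2,-2.3,0],0,0.2],[[0.7,-1.6,0],0,0.2],[[0.4,-0.8,0],0,0.2],[[0,0,0],0,0.2],[[0,0,0],0,0.2]])

```text
clock: 22.53
eef_pos: [560.5, 217.0, 175.8]
eef_rot: [3.142, 0.001, 0.387]
wrist_force: [-0.4, 0.1, -0.7]
finger_gap: 37.8
```

```bash
python3 -c "
from h import *
plan(561.4,217,53.6,22.2)"
```

```text
t 22.53 pos [560.5 217.  175.8] yaw 22.19 gap 37.8 F [-0.4  0.1 -0.7]
turn first -0.01 deg, then cm x 0.08 y 0.04 z 12.22
```

Emit:
carry_out(deltas=[[[0.1,0,1],0,0.2],[[0,0,2],0,0.2],[[0,0,2],0,0.2],[[0,0,2],0,0.2],[[0,0,2],0,0.2],[[0,0,1.2],0,0.2],[[0,0,0.7],0,0.2],[[0,0,0.4],0,0.2],[[0,0,0.3],0,0.2],[[0,0,0.3],0,0.2],[[0,0,0.2],0,0.2],[[0,0,0.1],0,0.2],[[0,0,0.1],0,0.2],[[0,0,0],0,0.2]])

```text
clock: 23.7
eef_pos: [562.0, 217.7, 53.7]
eef_rot: [3.142, -0.001, 0.388]
wrist_force: [0.4, 0.4, -1.5]
finger_gap: 37.4
```

Emit:
carry_out(deltas=[[[0,0,0.1],0,0.2],[[0,0,0],0,0.2]])

```text
clock: 23.87
eef_pos: [562.1, 217.7, 53.6]
eef_rot: [3.142, -0.001, 0.388]
wrist_force: [-4.1, -1.4, 9.3]
finger_gap: 37.5
```

Contact; release and go for the square bottle.

Emit:
carry_out(deltas=[[[0,0,0],0,0.45],[[0,0,0],0,0.55],[[0,0,0],0,0.7],[[0,0,0],0,0.85],[[0,0,0],0,1],[[0,0,0],0,1],[[0,0,-1],0,1],[[0,0,-2],0,1],[[0,0,-3],0,1],[[0,0,-3],0,1],[[0,0,-2],0,1],[[0,0,0],0,1]])

```text
clock: 24.87
eef_pos: [563.4, 218.1, 168.1]
eef_rot: [3.141, -0.008, 0.387]
wrist_force: [-0.6, 0.4, 0.7]
finger_gap: 94.4
```

```bash
python3 -c "
from h import *
p,d=vision.camera('side')
cv2.imwrite('pics/s7.png',cv2.resize(p[80:220,180:380,::-1],None,fx=4,fy=4))
plan(435.5,-244,160,17.3)"
```

```text
t 24.92 pos [562.7 217.8 165.4] yaw 22.2 gap 93.8 F [ 0.4  0.3 -1.3]
turn first 4.90 deg, then cm x -25.88 y 40.31 z 0.54
```

View pics/s7.png

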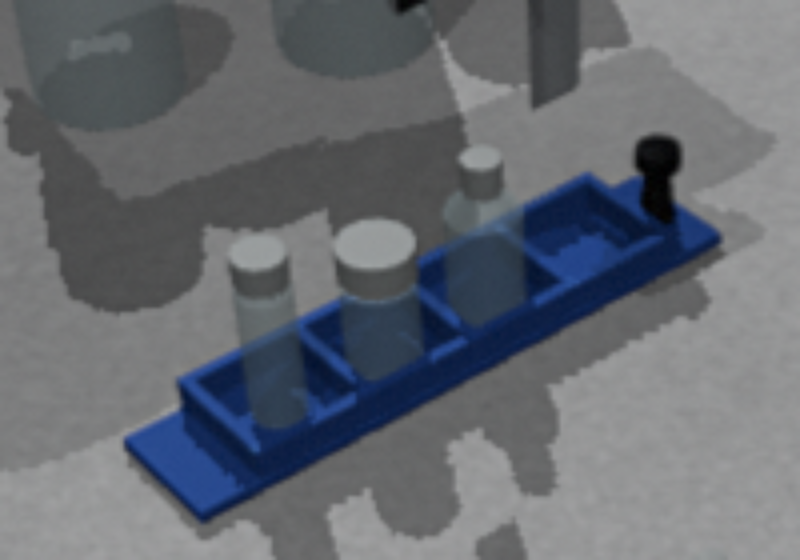

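Three stand upright; flask at crop (483,250).

Emit:
carry_out(deltas=[[[0,0,0],2.5,1],[[0,0,0],2.4,1],[[-0.9,1.5,0],0,1],[[-1.6,2.5,0],0,1],[[-2,3,0],0,1],[[-2,3,0],0,1],[[-2,3,0],0,1],[[-2,3,0],0,1],[[-2,3,0],0,1],[[-2,3,0],0,1],[[-2,3,0],0,1],[[-2,3,0],0,1],[[-2,3,0],0,1],[[-1.9,3,0],0,1],[[-1.5,2.7,0.3],0,1],[[-1.1,2,0.3],0,1],[[-0.6,1.1,0],0,1],[[-0.3,0.5,0],0,1],[[0,0,0],0,1],[[0,0,0],0,1]])

```text
clock: 26.58
eef_pos: [434.6, -243.4, 156.3]
eef_rot: [-3.141, 0.0, 0.302]
wrist_force: [-0.1, 0.2, -0.4]
finger_gap: 94.1
```

```bash
python3 -c "
from h import *
plan(435.5,-244,56,17.3)"
```

```text
t 26.58 pos [ 434.6 -243.4  156.3] yaw 17.32 gap 94.1 F [-0.1  0.2 -0.4]
turn first 0.02 deg, then cm x 0.07 y 0.08 z 10.03
```

Emit:
carry_out(deltas=[[[0.1,0.1,1.5],0,1],[[0,0,2],0,1],[[0,0,2],0,1],[[0,0,2],0,1],[[0,0,1.8],0,1],[[0,0,0.7],0,0.7],[[0,0,0],0,0.5],[[0,0,0],0,0.4],[[0,0,0],0,0.3],[[0,0,0],0,0.3],[[0,0,0],0,0.3],[[0,0,0],0,0.2],[[0,0,0],0,0.2],[[0,0,0],0,0.2],[[0,0,0],0,0.2],[[0,0,0],0,0.2],[[0,0,0],0,0.2],[[0,0,0],0,0.2],[[0,0,0],0,0.2]], grip_force=20)

```text
clock: 28.17
eef_pos: [435.7, -244.9, 56.6]
eef_rot: [3.142, -0.0, 0.302]
wrist_force: [-1.4, 0.5, 3.3]
finger_gap: 34.0
```

Emit:
carry_out(deltas=[[[0,0,-0.5],0,0.2],[[0,0,-1],0,0.2],[[0,0,-1.5],0,0.2],[[0,0,-2],0,0.2],[[0,0,-2],0,0.2],[[0,0,-2],0,0.2],[[0,0,-2],0,0.2],[[0,0,-1],0,0.2],[[0,0,0],0,0.2]])

```text
clock: 28.92
eef_pos: [436.3, -245.4, 178.9]
eef_rot: [3.138, -0.003, 0.302]
wrist_force: [-0.3, 0.8, -1.5]
finger_gap: 34.1
```

```bash
python3 -c "
from h import *
plan(616.9,239.8,176,22.2)
p,d=vision.camera('side')
cv2.imwrite('pics/s8.png',p[100:400,200:550,::-1])"
```

```text
t 28.92 pos [ 436.3 -245.4  178.9] yaw 17.3 gap 34.1 F [-0.3  0.8 -1.5]
turn first -4.90 deg, then cm x 35.05 y -38.10 z 0.29
```

View pics/s8.png

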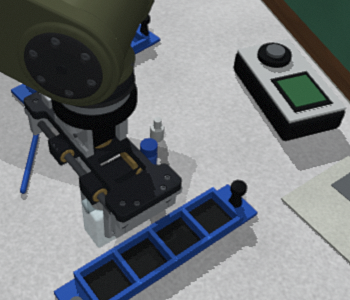

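Emit:
carry_out(deltas=[[[0,0,0],-4.9,0.2],[[0.6,-0.65,0],0,0.2],[[1.3,-1.4,0],0,0.2],[[2.1,-2.28,0],0,0.2],[[2.1,-2.28,0],0,0.2],[[2.1,-2.28,0],0,0.2],[[2.1,-2.28,0],0,0.2],[[2.1,-2.28,0],0,0.2],[[2.1,-2.28,0],0,0.2],[[2.1,-2.28,0],0,0.2],[[2.1,-2.28,0],0,0.2],[[2.1,-2.28,0],0,0.2],[[2.1,-2.28,0],0,0.2],[[2.1,-2.28,0],0,0.2],[[2.1,-2.28,0],0,0.2],[[2.1,-2.28,0],0,0.2],[[2.1,-2.28,0],0,0.2],[[1.9,-2.1,0],0,0.2],[[1.2,-1.35,0],0,0.2],[[0.65,-0.7,0],0,0.2]])

```text
clock: 30.63
eef_pos: [615.6, 243.2, 174.6]
eef_rot: [-3.141, 0.002, 0.387]
wrist_force: [-0.5, 0.1, -0.9]
finger_gap: 34.0
```

Emit:
carry_out(deltas=[[[0,0,0],0,0.2],[[0,0,0],0,0.2]])

```text
clock: 30.8
eef_pos: [615.7, 240.2, 175.5]
eef_rot: [3.142, 0.001, 0.387]
wrist_force: [-0.2, -1.8, -0.5]
finger_gap: 34.3
```

```bash
python3 -c "
from h import *
plan(616.9,239.8,53.6,22.2)"
```

```text
t 30.8 pos [615.7 240.2 175.5] yaw 22.16 gap 34.3 F [-0.2 -1.8 -0.5]
turn first -0.04 deg, then cm x 0.10 y 0.09 z 12.19
```

Emit:
carry_out(deltas=[[[0.1,0.1,1],0,0.2],[[0,0,2],0,0.2],[[0,0,2],0,0.2],[[0,0,2],0,0.2],[[0,0,2],0,0.2],[[0,0,1.2],0,0.2],[[0,0,0.7],0,0.2],[[0,0,0.4],0,0.2],[[0,0,0.3],0,0.2],[[0,0,0.3],0,0.2],[[0,0,0.2],0,0.2],[[0,0,0.1],0,0.2],[[0,0,0.1],0,0.2],[[0,0,0],0,0.2]])

```text
clock: 31.97
eef_pos: [617.5, 240.0, 53.7]
eef_rot: [3.142, -0.0, 0.388]
wrist_force: [-0.3, -0.5, -0.6]
finger_gap: 34.0
```

Emit:
carry_out(deltas=[[[0,0,0.1],0,0.2],[[0,0,0],0,0.2]])

```text
clock: 32.13
eef_pos: [617.7, 240.1, 53.6]
eef_rot: [3.142, -0.001, 0.388]
wrist_force: [-3.6, -1.0, 6.3]
finger_gap: 34.1
```

Emit:
carry_out(deltas=[[[0,0,0],0,0.45],[[0,0,0],0,0.55],[[0,0,0],0,0.7],[[0,0,0],0,0.85],[[0,0,0],0,1],[[0,0,0],0,1],[[0,0,-1],0,1],[[0,0,-2],0,1],[[0,0,-3],0,1],[[0,0,-3],0,1],[[0,0,-3],0,1],[[0,0,-2],0,1],[[0,2,0],0,1],[[0,3,0],0,1],[[0,3,0],0,1],[[0,3,0],0,1],[[0,3,0],0,1],[[0,2,0],0,1],[[0,0,0],0,1],[[0,0,0],0,1]])

```text
clock: 33.8
eef_pos: [678.0, 91.1, 192.9]
eef_rot: [-3.142, -0.0, 0.386]
wrist_force: [0.2, 0.3, 0.4]
finger_gap: 93.7
```

Run:
```python
from h import *
for n in("top","side"):
    p,d=vision.camera(n)
    c=p[135:325,100:300] if n=="top" else p[80:220,180:380]
    cv2.imwrite(f'pics/f_{n}.png',cv2.resize(c[:,:,::-1],None,fx=3,fy=3))
    P=cloud(n,d); Q=P[d>0]
    a=np.radians(22.2);X=np.array([np.cos(a),np.sin(a)]);Y=np.array([-X[1],X[0]]);o=np.array([533.6,205.7])
    for nm,b,z in [("vial",-90,98),("jar",-30,74),("flask",30,92),("square",90,84)]:
        L=np.stack([(Q[:,:2]-o)@X,(Q[:,:2]-o)@Y],1)
        m=(abs(Q[:,2]-z)<4)&(abs(L[:,0]-b)<27)&(abs(L[:,1])<27)
        print(n,nm,m.sum(),L[m].mean(0).round(1) if m.any() else '',np.median(Q[m,2]).round(1) if m.any() else '')
```

```text
top vial 0  
top jar 0  
top flask 0  
top square 0  
side vial 134 [-89.8  -1.4] 98.1
side jar 245 [-30.7  -2.7] 74.5
side flask 79 [30.9 -2. ] 92.3
side square 93 [89.9 -2.1] 84.6
```

View pics/f_top.png

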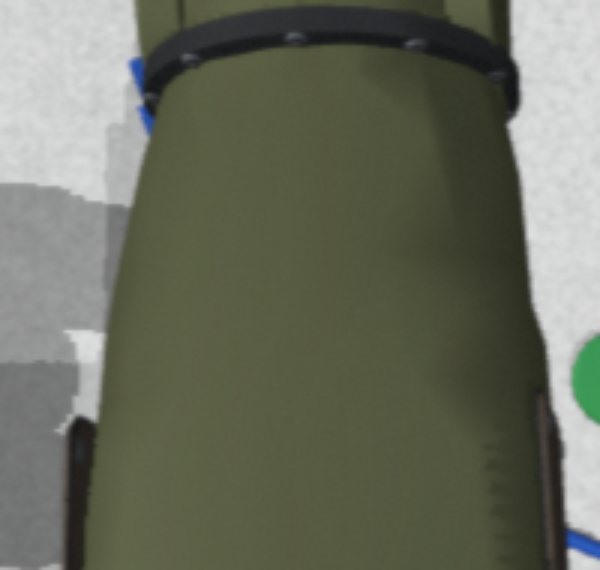

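View pics/f_side.png

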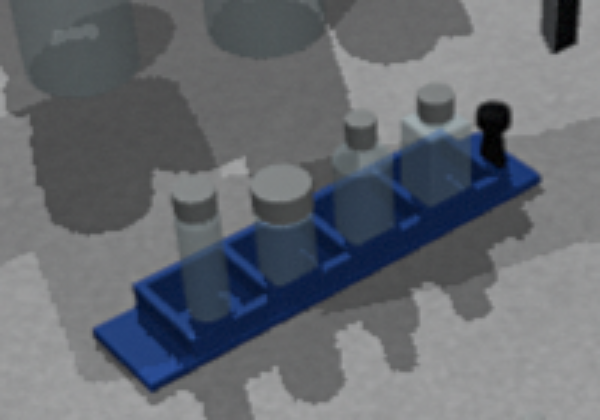

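All four stand upright, centred within 3 mm, at the right heights (side camera; the arm blocks the top view). Arm is clear.

```bash
python3 -c "
from cell import workorder
print(workorder.sign_off())"
```

```text
the job is handed in; nothing more can be done
None
```

I moved all four bottles to the empty rack in reverse order and handed the job in at about 34 s. Counting from the empty rack's knob, they now stand square, flask, jar, vial. On the full rack the order from the knob was vial, jar, flask, square. I lowered each one until the wrist felt 6–10 N before releasing it.

My last check, by the side camera, found each bottle upright and within 3 mm of its bay centre. The cap tops measured 98, 74.5, 92 and 84.6 mm high (vial, jar, flask, square), which matches standing on the bay floor. The gripper was open and well clear of everything, and I left the blue look-alike vial alone.

The last top-camera picture was no use because the arm blocked its view of the rack, so the final positions rest on the side camera alone.

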